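# Switch on the drill-wiping hood and push its sash up to the working mark

### The arm

A 6-joint arm with a two-finger parallel gripper is mounted at the origin on a cart in front of the work surface, level with it; the furniture and walls round the work are solid. World frame = base frame: x ahead of the robot, y to its left, z up, the work surface at z = 0. Lengths are in m, angles in rad, forces in N, time in s.
With the tool pointing down it reaches from about 0.35 to 0.85 m from the base axis. Payload 8.1 kg.
Tool frame: the origin (TCP) lies between the finger pads; the fingertips stand 11 mm ahead of it and the grasp point (between the pads) lies 8 mm behind it (robot.tips_ahead is the distance from the TCP to the fingertips, in m); z points along the fingers, y is the line along which they close (so a half turn about z gives the same grasp; the last joint's range is limited). The gripper opens to 93 mm and grips with 3 to 60 N. Pads are 15 mm wide; open, the fingers measure 128 mm over their backs; the gripper's body (75 mm by 188 mm) begins 65 mm behind the grasp point.
Start: joints at [-1.424, 0.13, 1.488, -0, 1.523, -0.085], TCP at [0.138, -0.584, 0.23] pointing down, gripper open.
Joint ranges: [-2.96, 2.96], [-0.89, 2.26], [0.02, 2.5], [-1.34, 4.48], [0, 2.73], [-2.66, 2.66]. Speed limits (rad/s): [2.39, 2.39, 2.79, 3.14, 3.14, 3.14].

### API

Orientations are given as a rotation vector (axis times angle).
In Python, from plant import robot gives the robot as it stands. The module is installed in compiled form; this text tells all that it offers.
- The arm moves only by the tool move_arm, never from a script. Its argument "deltas" is one flat list of numbers, 7 for each row, row after row: the shift along the tool's x, y, z in m, then the turn, a rotation vector about the tool's x, y, z in rad, then the opening, from 0 (shut) to 1 (fully open). A call has 1 to 12 rows; each row is the pose to reach, as a shift and turn from the pose commanded when the call began, along the tool's axes at that moment; what a row does not reach only later rows make up. A row lasts 1/8 s, in which the tool goes at most 62.5 mm and 10.7 degrees, less where a joint would pass 70% of its speed; a pose out of reach is approached as far as the arm can. A call with a gripper value outside its range is refused whole. The fingers move at their own pace and stop on an object; "squeeze" is the grip in N (left out, the last holds). Time passes only in rows, so rows that repeat a pose let the fingers close. It gives the time, the measured TCP pose, the force, the opening and the grip force at its end, in the units of the state.
- robot.read_state(): the state, without advancing time (a new reading comes with each control period).
- robot.read_camera(name): name is "scene" or "side" or "wrist"; returns (picture, depth): 480x640x3 uint8, red, green, blue; 480x640 float32, m along the optical axis (not along the pixel's ray), 0 where there is no reading.
- robot.camera_model(name): a dict with "K" (3x3 intrinsics, pixels), "R" (3x3) and "t" (3): a world point X has camera coordinates R X + t; the wrist camera has in their place "tool_from_camera" (4x4, takes a point from camera to tool coordinates, whose origin is the TCP and whose axes are the flange's). Camera axes: x right, y down, z forward; pixel columns grow to the right and rows downward; lengths in m; the calibration is good to about 2 mm. A picture is of the moment at which its call begins: read the wrist's pose just before it. camera_model takes no time and is no camera call.
- robot.close_job(): hands the job in; it is judged then, once.
Trained networks look in the newest picture that a camera, given by its name, has taken for a name from the list of things; names that differ only in an ending like _2 or _b are one class to them, and where a whole thing is asked for, a point or a joint stands for the part that bears it (a point fixed in the world has none). Each returns a list of dicts, best first, with "confidence" (0 to 1); they miss things now and then, are a little off and sometimes report something else, mostly with a low value. They report only what shows in the picture. A call takes as long as a camera call.
- robot.recognise(camera, label): "uv" ([column, row] in pixels, amid what is visible of it).
The state is a dict: "t": time; "q": joint angles; "dq": joint speeds; "joint_torque": joint torques, N m; "tool_pos": TCP position; "orientation": TCP orientation; "force": force on the tool from outside, world axes, zero at the start; "wrist_torque": the same for the moment, N m; "opening": finger opening in m; "gripper_force": force on a finger pad.
Only numpy, scipy, OpenCV 4.12 (cv2) and the standard library are available. Lean on these libraries where they do the work, as an engineer would, in place of code of your own. Each camera call takes 0.05 s, during which the arm holds its last target. There are 200 camera calls.

### The job

Get the small solvent hood on the desk ready for wiping drills: first, with the window still down, switch its extractor on by pressing the raised half of the big paddle switch on its roof fully down. Then push the counterweighted window up with your fingertips from beneath its lip until the arrow clamped on the left guide rail points at the middle of the lip's end, and leave the window standing there. Do not pinch the lip, and leave the arrow and all the loose things in and around the hood where they are.

Things in the scene. Friction and masses are not known exactly. Their poses are not given: they have to be found in the camera images.
- hood: fixed white benchtop hood, 236 mm wide (304 mm over the counterweight channels at the rear of its sides), 197 mm deep, 223 mm tall to the roof. Origin: centre of its underside, on the desk; x from front to back, y to its left, z up. Its front leans back 36 deg from upright. On the roof: a louvred filter head, 22 mm tall, on the left and the paddle switch on the right
- sash (a joint): height of the sliding window in metres along the sloping front: 0 is fully down on the sill, 0.085 fully up; starts 0 to 0.015. The counterweights (steel cylinders in the side channels) balance it: about 2.5 N of friction holds it, and it stays where it is left. A lip runs along its lower edge
- lip_middle (a point): middle of the underside of the window's lip. x points into the hood square to the window, y to its left, z up the slope (the way the window moves). The lip: 190 mm long (y), 12 mm thick (z), from 13 mm before this point to the glass 14 mm behind it; rubber beneath and along its edge. The flat apron beneath it is free for 50 mm and lies 20 mm behind this point. Fingers tilted only 30 deg from upright fit
- lip_end (a point): left end of the lip, at mid thickness (6 mm above the underside); same axes as lip_middle. Is to come level with arrow_tip
- arrow_tip (a point): tip of the small black arrow clip (14 mm high) clamped with a screw on the left guide rail, at the working height, 40 to 75 mm up the slope from where the lip is with the window down; points to the right at the end of the lip. Same axes as lip_middle. Set by the safety officer: must not be shifted
- paddle (a joint): two-way paddle switch, radians: 0 is off (left half raised, as at the start), 0.32 is on (left half fully down). Stiff: needs about 3 to 4 N on the left half and stays where it is put
- paddle_left (a point): spot to press: on top of the raised left half of the black paddle, 25 mm left of its pivot (9 mm from its left end). The paddle is 68 mm long along the hood's y and 38 mm wide, on a housing on the roof; pressed fully down this spot sinks about 8 mm. It stands about 258 mm above the desk while raised
- drill_stand: aluminium block 34 x 105 x 26 mm with upright drills (102 mm tall in all) standing loose on the hood's floor, behind the window; leave it there. Origin: centre of its underside
- cap_jar: round swab jar with screw lid, 63 mm wide, 68 mm tall, standing loose on the hood's floor, behind the window; leave it there. Origin: centre of its underside
- spare_lens: black ribbed lens, 49 mm wide, 35 mm tall, standing loose on the desk to the right of the hood; leave it there. Origin: centre of its underside
- drill_tube_1: square plastic drill tube, 15 x 89 x 14 mm, lying loose on the desk to the left of the hood; leave it there. Origin: centre of its underside
- alcohol_bottle: upright plastic bottle, 46 mm wide, 154 mm tall, loose on the desk further left; leave it there. Origin: centre of its underside
- calculator: pocket calculator, 112 x 70 x 12 mm, loose on the desk well right of the hood; leave it there. Origin: centre of its underside
- drill_box: flat drill case, 76 x 118 x 33 mm, loose on the desk at the far right; leave it there. Origin: centre of its underside

How it is judged:
By the outcome, as a careful person would: the job done as asked, in the order asked, and still so for the second after the job is handed in, with the robot touching nothing.
It also fails if it takes over 42 s, if anything falls off the work surface, if the arm or the gripper's body presses on something with over 40 N, if the wrist force passes 120 N, or if a joint passes its speed limit or range.

## Working session

There is one attempt and no reset: what is moved stays moved. The work goes in short steps, Python scripts to look and compute and a tool call to move; the robot and the scene stay as the last step left them, time stands still between calls to the robot, and variables do not carry over. Pictures are saved under pics/ and viewed, at most 10 in all, crops included, and the job is handed in when it is done.

Besides the shell and the picture viewer there is one more tool, called by a JSON object that holds its "fn" and its "kwargs", one argument or row to a line. move_arm: Moves the arm, as the interface text tells. Its arguments: {"type":"object","properties":{"deltas":{"type":"array","items":{"type":"number"}},"squeeze":{"type":"number"}},"required":["deltas"]}

```bash
mkdir -p pics; cat > h.py <<'E'
import numpy as np, cv2
from plant import robot
from scipy.spatial.transform import Rotation as Rn
def snap(c,f=None):
    s=robot.read_state(); p,d=robot.read_camera(c)
    if f: cv2.imwrite('pics/'+f,p[:,:,::-1])
    return s,p,d
def world(c,uv,d,s=None,z=None):
    m=robot.camera_model(c);K=np.array(m['K']);u,v=uv
    if z is None:
        w=d[int(v)-1:int(v)+2,int(u)-1:int(u)+2]; w=w[w>0]; z=np.median(w) if len(w) else np.nan
    P=z*np.linalg.inv(K)@[u,v,1]
    if c=='wrist':
        T=np.array(m['tool_from_camera']);P=T[:3,:3]@P+T[:3,3]
        return Rn.from_rotvec(s['orientation']).apply(P)+s['tool_pos']
    return np.array(m['R']).T@(P-np.array(m['t']))
E
python3 - <<'E'
from h import *
np.set_printoptions(precision=4,suppress=True)
for c in ('scene','side'):
    s,p,d=snap(c,c+'0.png')
    for n in ['hood','sash','lip_middle','lip_end','arrow_tip','paddle','paddle_left','drill_stand','spare_lens','alcohol_bottle','drill_tube_1']:
        for r in robot.recognise(c,n)[:1]: print(c,n,np.round(r['uv']),round(r['confidence'],2),world(c,r['uv'],d))
    m=robot.camera_model(c);print(-np.array(m['R']).T@m['t'],np.array(m['R'])[2])
print(s)
E
```

```text
scene hood [274. 296.] 0.56 [0.5176 0.2726 0.1666]
scene sash [303. 304.] 0.74 [0.4847 0.2083 0.0972]
scene lip_middle [305. 304.] 0.71 [0.4816 0.204  0.0953]
scene lip_end [305. 303.] 0.68 [0.484  0.1996 0.0955]
scene arrow_tip [279. 327.] 0.44 [0.4712 0.3223 0.1368]
scene paddle [266. 227.] 0.83 [0.6069 0.1757 0.2581]
scene paddle_left [268. 227.] 0.82 [0.6058 0.1696 0.2564]
scene spare_lens [337. 270.] 0.58 [0.5091 0.0098 0.0346]
scene alcohol_bottle [182. 365.] 0.55 [0.5953 0.5024 0.115 ]
scene drill_tube_1 [259. 391.] 0.69 [0.4665 0.4137 0.0114]
[-0.0705  1.0175  1.1926] [ 0.3889 -0.6427 -0.6601]
side hood [310. 196.] 0.76 [0.5402 0.1648 0.1675]
side sash [290. 204.] 0.83 [0.4858 0.2102 0.0979]
side lip_middle [287. 206.] 0.67 [0.4781 0.2161 0.0843]
side lip_end [295. 204.] 0.63 [0.4987 0.1944 0.1092]
side arrow_tip [327. 266.] 0.63 [ 0.5129 -0.0148  0.0327]
side paddle [333. 168.] 0.58 [0.6211 0.1698 0.2557]
side paddle_left [331. 171.] 0.83 [0.6126 0.1659 0.252 ]
side drill_stand [334. 170.] 0.66 [0.6216 0.1647 0.2532]
side spare_lens [327. 266.] 0.68 [ 0.5133 -0.0132  0.0325]
side alcohol_bottle [293. 127.] 0.8 [0.6136 0.4698 0.1406]
[ 0.2317 -0.6127  1.379 ] [ 0.2022  0.4482 -0.8708]
{'t': 0.6, 'q': array([-1.4244,  0.1303,  1.4882, -0.    ,  1.523 , -0.0854]), 'dq': array([ 0.0004, -0.0023, -0.0012,  0.0013, -0.0002, -0.    ]), 'joint_torque': array([ -0.0011, -55.9409, -49.1799,   0.0765,   0.0229,   0.    ]), 'tool_pos': array([ 0.1379, -0.584 ,  0.2297]), 'orientation': array([ 3.1205,  0.3633, -0.0001]), 'force': array([ 0.5261,  0.4054, -0.2874]), 'wrist_torque': array([ 0.0087, -0.0275,  0.0177]), 'gripper_force': 0.0, 'opening': 0.09326036434293596}
```

```bash
python3 -c "
import cv2
a=cv2.imread('pics/scene0.png')[180:430,150:400];b=cv2.imread('pics/side0.png')[90:340,190:440]
cv2.imwrite('pics/c0.png',cv2.resize(cv2.hconcat([a,b]),(800,400),interpolation=cv2.INTER_CUBIC))"
```

```text
(no output)
```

View pics/c0.png

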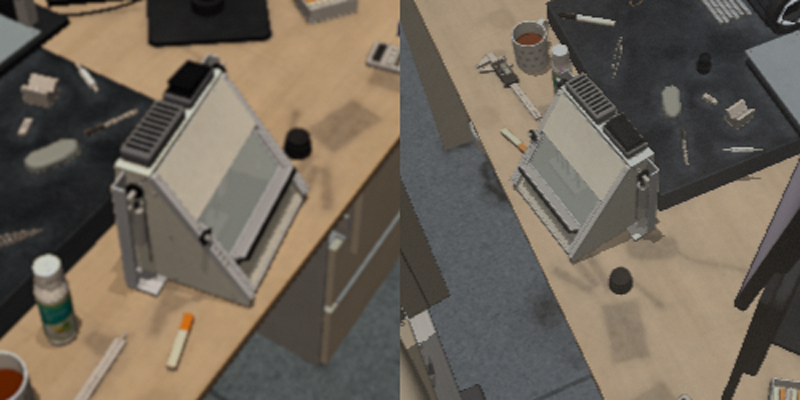

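Left crop (scene): hood with front facing the robot, paddle at about (190,80), arrow on the left rail at (207,237), dark lip from (240,262) to (293,172). Right crop (side): the paddle is at (627,130).

```bash
python3 - <<'E'
from h import *
np.set_printoptions(precision=4,suppress=True)
for c,poly in (('scene',[(262,262),(285,235),(300,262),(280,300)]),('side',[(298,160),(312,172),(300,188),(285,178)])):
    s,p,d=snap(c)
    m=np.zeros(d.shape,np.uint8);cv2.fillPoly(m,[np.array(poly)],1)
    P=np.array([world(c,(u,v),d,z=d[v,u]) for v,u in zip(*np.nonzero(m)) if d[v,u]>0])
    q=P.mean(0);n=np.linalg.svd(P-q)[2][2];n*=np.sign(n[2]);r=(P-q)@n
    g=abs(r)<.004;q=P[g].mean(0);n=np.linalg.svd(P[g]-q)[2][2];n*=np.sign(n[2])
    print(c,q,n,np.degrees(np.arctan2(n[1],n[0])),np.degrees(np.arcsin(n[2])),r.std(),g.mean())
    # paddle cloud: z .235-.27 around paddle
    vv,uu=np.mgrid[140:300,220:380];m=robot.camera_model(c)
    z=d[vv,uu].ravel();C=np.linalg.inv(m['K'])@np.stack([uu.ravel(),vv.ravel(),np.ones(z.size)])*z
    W=(np.array(m['R']).T@(C-np.array(m['t'])[:,None])).T
    col=p[vv,uu].reshape(-1,3).max(1)
    k=(W[:,2]>.24)&(W[:,2]<.275)&(col<60)&(abs(W[:,1]-.2)<.15)&(W[:,0]<.75)
    A=W[k];(cx,cy),(w,h),a=cv2.minAreaRect(A[:,:2].astype(np.float32));print('dark top',len(A),cx,cy,w,h,a,A.min(0),A.max(0))
E
```

```text
scene [0.5459 0.2071 0.1884] [-0.8008 -0.1648  0.5759] -168.36751059168145 35.15970938435418 0.009473518039513356 0.8254826254826255
dark top 641 0.5946112275123596 0.23370231688022614 0.04447705298662186 0.2052704393863678 9.694869041442871 [0.5573 0.13   0.24  ] [0.629  0.3352 0.264 ]
side [0.5376 0.2434 0.1852] [-0.8016 -0.133   0.5829] -170.5800323608888 35.657412272509816 0.002363596142275611 0.9082125603864735
dark top 410 0.5966094732284546 0.22114011645317078 0.04265289008617401 0.2053670883178711 11.76781940460205 [0.5635 0.122  0.2402] [0.6366 0.3204 0.264 ]
```

```bash
cat >> h.py <<'E'
def delta(pos,R,s=None):
    s=s or robot.read_state();R0=Rn.from_rotvec(s['orientation'])
    return np.round(R0.inv().apply(np.array(pos)-s['tool_pos']),4),np.round((R0.inv()*R).as_rotvec(),4)
def tool(yaw,tilt): # tool x along hood x, z down, tilted forward
    return Rn.from_euler('z',yaw,degrees=True)*Rn.from_rotvec([np.pi,0,0])*Rn.from_euler('y',tilt,degrees=True)
E
python3 - <<'E'
from h import *
np.set_printoptions(precision=4,suppress=True)
print(np.array(robot.camera_model('wrist')['tool_from_camera']),robot.camera_model('wrist')['K'],robot.tips_ahead)
for c in('side','scene'):
    s,p,d=snap(c);m=robot.camera_model(c);vv,uu=np.mgrid[0:480,0:640]
    z=d.ravel();C=np.linalg.inv(m['K'])@np.stack([uu.ravel(),vv.ravel(),np.ones(z.size)])*z
    W=(np.array(m['R']).T@(C-np.array(m['t'])[:,None])).T[z>0]
    for x0 in np.arange(0,.8,.1):
        print([round(float(np.max(W[(W[:,0]>x0)&(W[:,0]<x0+.1)&(W[:,1]>y0)&(W[:,1]<y0+.1),2],initial=-1)),2) for y0 in np.arange(-.7,.6,.1)])
print(delta([.52,.16,.42],tool(10.5,0)))
E
```

```text
[[ 0.0004 -0.9656 -0.26    0.0727]
 [ 1.      0.0002  0.0007 -0.0003]
 [-0.0006 -0.26    0.9656 -0.156 ]
 [ 0.      0.      0.      1.    ]] [[428.7734   0.     314.3491]
 [  0.     428.7734 232.9895]
 [  0.       0.       1.    ]] 0.011
[-1.0, 0.65, 0.65, 0.68, 0.7, 0.72, 0.75, 0.73, 0.01, -1.0, -1.0, -1.0, -1.0]
[-1.0, 0.65, 0.65, 0.68, 0.7, 0.72, 0.75, 0.74, 0.01, -0.73, -0.73, -0.73, -0.74]
[-1.0, 0.63, -0.73, -0.73, -0.73, -0.73, 0.75, 0.74, -0.73, -0.73, -0.73, -0.73, -0.73]
[-1.0, 0.21, 0.01, 0.01, 0.01, 0.01, 0.01, 0.01, 0.01, 0.01, 0.01, 0.01, 0.01]
[-0.74, 0.21, 0.04, 0.04, 0.02, 0.01, 0.03, 0.1, 0.12, 0.15, 0.16, 0.02, 0.02]
[-0.73, 0.21, 0.04, 0.94, 0.77, 0.01, 0.04, 0.21, 0.27, 0.25, 0.25, 0.16, 0.15]
[-0.73, 0.21, 0.05, 0.94, 0.94, 0.65, 0.01, 0.22, 0.26, 0.26, 0.25, 0.16, 0.16]
[-0.73, 0.21, 0.06, 0.06, 0.95, 0.95, 0.01, 0.1, 0.11, 0.11, 0.12, 0.1, 0.11]
[0.65, 0.65, 0.65, 0.68, 0.7, 0.72, 0.75, 0.74, 0.02, -1.0, -1.0, -1.0, -1.0]
[0.64, 0.65, 0.65, 0.68, 0.7, 0.72, 0.75, 0.75, 0.33, -1.0, -1.0, -1.0, -1.0]
[-0.73, 0.64, -0.73, -0.73, -0.73, -0.73, 0.75, 0.75, -0.74, -1.0, -1.0, -1.0, -1.0]
[-0.72, 0.22, 0.01, 0.01, 0.01, 0.01, 0.01, 0.01, 0.01, 0.01, 0.01, 0.01, 0.01]
[-1.0, 0.22, 0.04, 0.04, 0.02, 0.01, 0.04, 0.1, 0.12, 0.15, 0.16, 0.02, 0.02]
[-1.0, 0.22, 0.04, 0.65, 0.65, 0.01, 0.04, 0.21, 0.26, 0.25, 0.25, 0.16, 0.15]
[-1.0, 0.22, 0.04, 0.52, 0.65, 0.65, 0.01, 0.22, 0.26, 0.26, 0.25, 0.16, 0.16]
[-1.0, -1.0, 0.04, 0.05, 0.65, 0.65, 0.58, 0.09, 0.1, 0.12, 0.11, 0.11, 0.11]
(array([ 0.5428, -0.6363, -0.1904]), array([0.    , 0.    , 0.0485]))
```

{"fn": "move_arm", "kwargs": {
  "deltas": [0.03, -0.04, -0.05, 0, 0, 0, 0, 0.06, -0.08, -0.09, 0, 0, 0, 0, 0.1, -0.125, -0.12, 0, 0, 0, 0, 0.137, -0.17, -0.14, 0, 0, 0, 0, 0.175, -0.215, -0.16, 0, 0, 0, 0, 0.21, -0.265, -0.175, 0, 0, 0, 0, 0.247, -0.315, -0.185, 0, 0, 0, 0, 0.285, -0.365, -0.19, 0, 0, 0, 0, 0.33, -0.41, -0.19, 0, 0, 0.02, 0, 0.37, -0.455, -0.19, 0, 0, 0.03, 0, 0.41, -0.5, -0.19, 0, 0, 0.04, 0, 0.45, -0.54, -0.19, 0, 0, 0.0485, 0]
}}

```text
t: 2.9
tool_pos: [0.45, 0.0434, 0.4201]
orientation: [3.128, 0.288, 0.002]
force: [1.5, -2.2, 0.1]
opening: 0.0006
gripper_force: 0.0
```

```bash
python3 - <<'E'
from h import *
np.set_printoptions(precision=4,suppress=True)
s=robot.read_state();print(s['t'],s['tool_pos'],s['q'],delta([.515,.19,.42],tool(10.5,0)))
E
```

```text
2.9 [0.45   0.0434 0.4201] [-0.0173 -0.265   1.522  -0.0002  1.8832  1.37  ] (array([ 0.0906, -0.1323,  0.0002]), array([ 0.0005, -0.0014,  0.0002]))
```

{"fn": "move_arm", "kwargs": {
  "deltas": [0.03, -0.045, 0, 0, 0, 0, 0, 0.06, -0.09, 0, 0, 0, 0, 0, 0.09, -0.132, 0, 0, 0, 0, 0, 0.09, -0.132, 0, 0, 0, 0, 0]
}}

```text
t: 3.4
tool_pos: [0.5142, 0.1902, 0.4178]
orientation: [-3.128, -0.294, 0.005]
force: [0.8, -0.7, -0.2]
opening: 0.0006
gripper_force: 0.0
```

```bash
python3 - <<'E'
from h import *
np.set_printoptions(precision=4,suppress=True)
s,p,d=snap('wrist','w1.png')
print(s['t'],s['tool_pos'],s['q'])
for n in ['hood','sash','lip_middle','lip_end','arrow_tip','paddle','paddle_left']:
    for r in robot.recognise('wrist',n)[:2]: print(n,np.round(r['uv']),round(r['confidence'],2),world('wrist',r['uv'],d,s))
np.savez('w1',p=p,d=d,pos=s['tool_pos'],ori=s['orientation'])
E
```

```text
3.4 [0.5142 0.1902 0.4178] [ 0.2604 -0.0038  1.2886  0.0006  1.8597  1.6441]
hood [292. 131.] 0.63 [0.5712 0.2192 0.2215]
sash [295. 212.] 0.64 [0.4752 0.2063 0.0834]
lip_middle [298. 212.] 0.94 [0.4771 0.2027 0.0859]
lip_end [298. 213.] 0.82 [0.4756 0.2023 0.0833]
arrow_tip [184. 199.] 0.67 [0.4796 0.3207 0.1368]
paddle [374.  90.] 0.78 [0.6116 0.1659 0.2552]
paddle_left [366.  88.] 0.86 [0.6113 0.1716 0.2559]
```

View pics/w1.png

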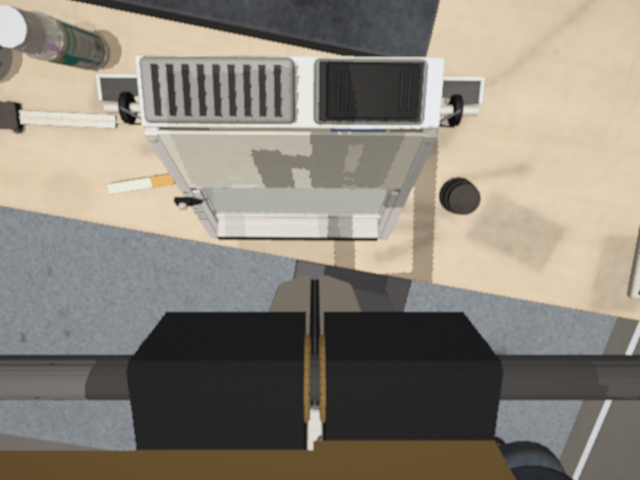

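```bash
python3 - <<'E'
from h import *
np.set_printoptions(precision=4,suppress=True)
f=np.load('w1.npz');d=f['d'];s=dict(tool_pos=f['pos'],orientation=f['ori'])
W=lambda u,v:world('wrist',(u,v),d,s)
for u in range(316,432,7): print(u,W(u,92),end=' ')
print()
for v in range(54,132,5): print(v,W(345,v),end=' ')
print('\nroof edge',W(160,128),W(435,130), W(305,100))
print('lip front');
for uv in [(222,238),(300,238),(388,238),(222,230),(300,230),(384,230),(300,216),(300,205),(212,203),(206,201),(200,202),(195,202),(190,203)]: print(uv,W(*uv))
im=cv2.resize(f['p'][140:260,165:285][:,:,::-1],(600,600),interpolation=cv2.INTER_CUBIC);cv2.imwrite('pics/c1.png',im)
E
```

```text
316 [0.6032 0.2061 0.2412] 323 [0.604  0.201  0.2435] 330 [0.604  0.1964 0.2604] 337 [0.6049 0.1916 0.2606] 344 [0.6059 0.1867 0.2584] 351 [0.6069 0.1818 0.2576] 358 [0.6079 0.177  0.2571] 365 [0.6088 0.1721 0.2561] 372 [0.6098 0.1671 0.2554] 379 [0.6108 0.1621 0.2543] 386 [0.6118 0.1572 0.2539] 393 [0.6128 0.1522 0.2533] 400 [0.6138 0.1472 0.2525] 407 [0.6148 0.142  0.251 ] 414 [0.6158 0.1369 0.2501] 421 [0.6174 0.1306 0.244 ] 428 [0.6202 0.121  0.2247] 
54 [0.6605 0.1822 0.0432] 59 [0.6294 0.1897 0.2412] 64 [0.624  0.1898 0.2586] 69 [0.6209 0.1891 0.2581] 74 [0.6177 0.1885 0.2583] 79 [0.6144 0.1878 0.259 ] 84 [0.6112 0.1872 0.2594] 89 [0.608  0.1864 0.2585] 94 [0.6047 0.1858 0.2594] 99 [0.6014 0.1851 0.2594] 104 [0.5982 0.1844 0.2591] 109 [0.5949 0.1837 0.2591] 114 [0.5916 0.183  0.2584] 119 [0.5883 0.1813 0.2439] 124 [0.5847 0.1792 0.2244] 129 [0.5789 0.1681 0.085 ] 
roof edge [0.5537 0.3251 0.2162] [0.5936 0.107  0.2203] [0.5967 0.2135 0.2237]
lip front
(222, 238) [0.4293 0.2853 0.0864]
(300, 238) [0.4464 0.1948 0.0863]
(388, 238) [0.4449 0.0732 0.0015]
(222, 230) [0.4387 0.2867 0.0855]
(300, 230) [0.4558 0.1965 0.0851]
(384, 230) [0.4665 0.092  0.0516]
(300, 216) [0.4707 0.1994 0.0776]
(300, 205) [0.4879 0.2019 0.098 ]
(212, 203) [0.4726 0.2991 0.1017]
(206, 201) [0.4767 0.3032 0.1145]
(200, 202) [0.4785 0.3055 0.1317]
(195, 202) [0.4778 0.3104 0.1328]
(190, 203) [0.4761 0.3151 0.1341]
```

View pics/c1.png

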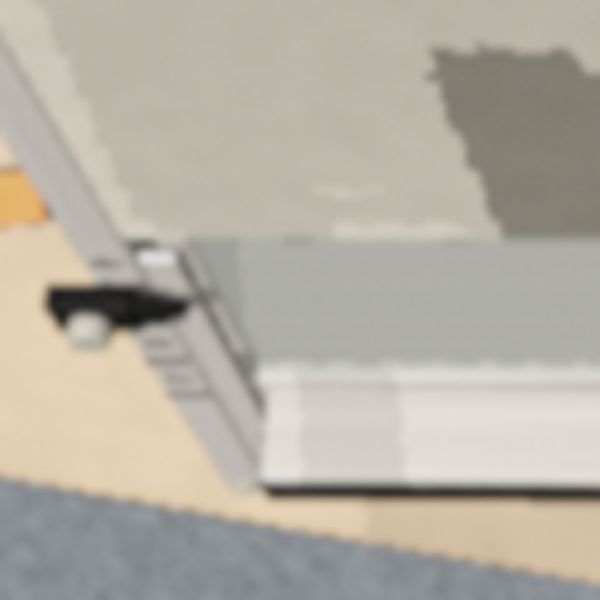

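{"fn": "move_arm", "kwargs": {
  "deltas": [0.01, 0.002, 0.01, 0, 0, -0.18, 0, 0.02, 0.004, 0.02, 0, 0, -0.36, 0, 0.03, 0.006, 0.035, 0, 0, -0.54, 0, 0.045, 0.008, 0.05, 0, 0, -0.72, 0, 0.06, 0.01, 0.065, 0, 0, -0.9, 0, 0.07, 0.012, 0.08, 0, 0, -1.08, 0, 0.08, 0.014, 0.095, 0, 0, -1.26, 0, 0.09, 0.016, 0.11, 0, 0, -1.44, 0, 0.09, 0.016, 0.12, 0, 0, -1.57, 0, 0.09, 0.016, 0.12, 0, 0, -1.57, 0]
}}

```text
t: 5.05
tool_pos: [0.6049, 0.1873, 0.2987]
orientation: [-2.011, -2.412, 0.002]
force: [0.1, 0.7, 1.1]
opening: 0.0007
gripper_force: 0.0
```

```bash
python3 - <<'E'
from h import *
np.set_printoptions(precision=4,suppress=True)
s=robot.read_state();print(s['t'],s['tool_pos'],s['q'],s['force'],Rn.from_rotvec(s['orientation']).as_matrix(),delta([.6065,.191,.30],tool(100.5,0)))
E
```

```text
5.05 [0.6049 0.1873 0.2987] [ 0.2193  0.2049  1.2806 -0.      1.6577  0.0385] [0.1092 0.7    1.0736] [[-0.1798  0.9837 -0.0017]
 [ 0.9837  0.1798 -0.0004]
 [-0.0001 -0.0017 -1.    ]] (array([ 0.0034,  0.0023, -0.0013]), array([-0.0017,  0.0001, -0.0025]))
```

{"fn": "move_arm", "kwargs": {
  "deltas": [0.003, 0.002, 0.015, 0, 0, 0, 0, 0.003, 0.002, 0.026, 0, 0, 0, 0, 0.003, 0.002, 0.03, 0, 0, 0, 0, 0.003, 0.002, 0.033, 0, 0, 0, 0, 0.003, 0.002, 0.036, 0, 0, 0, 0, 0.003, 0.002, 0.038, 0, 0, 0, 0]
}}

```text
t: 5.8
tool_pos: [0.6068, 0.1922, 0.2626]
orientation: [-2.009, -2.415, -0.003]
force: [-1.7, 4.9, 5.9]
opening: 0.0004
gripper_force: 3.3
```

{"fn": "move_arm", "kwargs": {
  "deltas": [0, 0, 0.002, 0, 0, 0, 0, 0, 0, 0.004, 0, 0, 0, 0, 0, 0, 0.004, 0, 0, 0, 0]
}}

```text
t: 6.18
tool_pos: [0.607, 0.1923, 0.2621]
orientation: [2.008, 2.414, 0.006]
force: [-10.6, 3.4, 20.0]
opening: 0.0005
gripper_force: 10.5
```

{"fn": "move_arm", "kwargs": {
  "deltas": [0, 0, -0.02, 0, 0, 0, 0, 0, 0, -0.05, 0, 0, 0.1, 0, 0.005, -0.01, -0.09, 0, 0, 0.28, 0, 0.01, -0.025, -0.12, 0, 0, 0.46, 0, 0.015, -0.04, -0.14, 0, 0, 0.64, 0, 0.015, -0.05, -0.15, 0, 0, 0.82, 0, 0.015, -0.06, -0.15, 0, 0, 1.0, 0, 0.015, -0.075, -0.15, 0, 0, 1.18, 0, 0.015, -0.09, -0.15, 0, 0, 1.36, 0, 0.015, -0.095, -0.15, 0, 0, 1.54, 0, 0.015, -0.095, -0.15, 0, 0, 1.57, 0]
}}

```text
t: 7.55
tool_pos: [0.5106, 0.1885, 0.4082]
orientation: [3.128, 0.286, 0.002]
force: [0.9, -0.0, 0.6]
opening: 0.0005
gripper_force: 0.0
```

```bash
python3 - <<'E'
from h import *
np.set_printoptions(precision=4,suppress=True)
s,p,d=snap('wrist','w2.png')
print(s['t'],s['tool_pos'],s['q'],s['force'])
r=robot.recognise('wrist','paddle')[0];u,v=map(int,r['uv']);print(u,v)
for uu in range(u-50,u+56,7): print(uu,world('wrist',(uu,v),d,s))
yaw=10.7;y=np.radians(yaw)
F=np.array([np.cos(y),np.sin(y),0]);Z=np.array([0,0,1.]);c,sn=np.cos(np.radians(36)),np.sin(np.radians(36))
nx=c*F-sn*Z;sl=sn*F+c*Z
mid=np.array([.4496,.1963,.069])
R=tool(yaw,45);tz=R.apply([0,0,1])
for a,b in((-.06,.022),(.004,.022)):
    tip=mid+nx*a-sl*b; print(tip-tz*.011,delta(tip-tz*.011,R,s))
E
```

```text
7.55 [0.5106 0.1885 0.4082] [ 0.2598 -0.0225  1.3245 -0.0005  1.8387  1.648 ] [ 0.9028 -0.0035  0.6471]
373 85
323 [0.6048 0.1999 0.2494]
330 [0.6056 0.1951 0.2509]
337 [0.6064 0.1904 0.2517]
344 [0.6073 0.1857 0.2522]
351 [0.6081 0.1809 0.2522]
358 [0.6089 0.1763 0.2538]
365 [0.6097 0.1716 0.2545]
372 [0.6105 0.167  0.2551]
379 [0.6113 0.1623 0.2555]
386 [0.6121 0.1578 0.2568]
393 [0.6129 0.1532 0.2572]
400 [0.6136 0.1489 0.2593]
407 [0.6144 0.1442 0.2591]
414 [0.6152 0.1397 0.2596]
421 [0.6163 0.1346 0.2578]
428 [0.621  0.1222 0.2245]
[0.3816 0.1834 0.0942] (array([-0.1281, -0.0186,  0.3139]), array([ 0.0021,  0.7845, -0.004 ]))
[0.4324 0.1931 0.0566] (array([-0.0764, -0.0188,  0.3515]), array([ 0.0021,  0.7845, -0.004 ]))
```

View pics/w2.png

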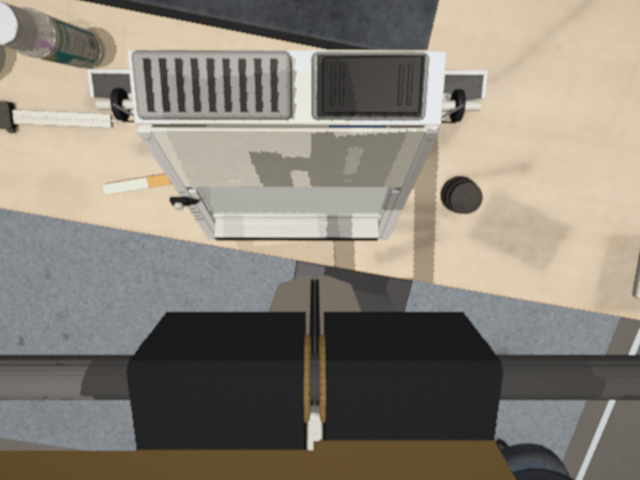

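{"fn": "move_arm", "kwargs": {
  "deltas": [-0.03, -0.004, 0.03, 0, 0.13, 0, 0.5, -0.06, -0.008, 0.07, 0, 0.26, 0, 0.5, -0.085, -0.012, 0.11, 0, 0.39, 0, 0.5, -0.1, -0.016, 0.15, 0, 0.52, 0, 0.5, -0.115, -0.0186, 0.19, 0, 0.65, 0, 0.5, -0.128, -0.0186, 0.23, 0, 0.7845, 0, 0.5, -0.128, -0.0186, 0.27, 0, 0.7845, 0, 0.5, -0.128, -0.0186, 0.3, 0, 0.7845, 0, 0.5, -0.128, -0.0186, 0.314, 0, 0.7845, 0, 0.5, -0.128, -0.0186, 0.314, 0, 0.7845, 0, 0.5]
}}

```text
t: 8.9
tool_pos: [0.4273, 0.2304, 0.1959]
orientation: [-2.883, -0.25, -1.101]
force: [0.1, -0.1, 0.2]
opening: 0.0466
gripper_force: 0.0
```

```bash
python3 - <<'E'
from h import *
np.set_printoptions(precision=4,suppress=True)
s,p,d=snap('wrist','w3.png')
print(s['t'],s['tool_pos'],s['q'],s['force'])
print(Rn.from_rotvec(s['orientation']).as_matrix()[:,2], s['opening'])
for n in ['lip_middle','arrow_tip']:
    for r in robot.recognise('wrist',n)[:1]: print(n,np.round(r['uv']),round(r['confidence'],2),world('wrist',r['uv'],d,s))
np.savez('w3',p=p,d=d,pos=s['tool_pos'],ori=s['orientation'])
E
```

```text
8.9 [0.4273 0.2304 0.1959] [ 0.6134 -0.892   2.4969 -0.3885  0.901   2.1537] [ 0.1153 -0.0505  0.2282]
[ 0.6581  0.1001 -0.7463] 0.04660541368241127
lip_middle [353. 252.] 0.93 [0.4939 0.2154 0.1109]
arrow_tip [49. 87.] 0.46 [0.5969 0.472  0.1049]
```

View pics/w3.png

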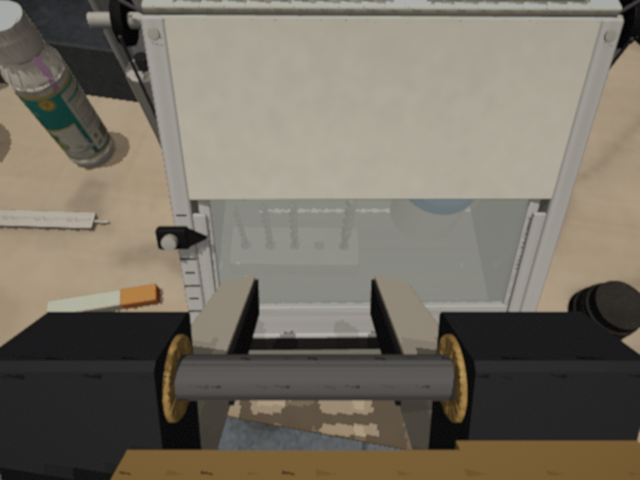

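The wrist picture shows the arrow tip at (207,238) and the lip band at about (310,320). The arm stopped at joint limits q2 and q3, so I'll model the kinematics to pick a feasible tilt.

```bash
cat >> h.py <<'E'
from scipy.optimize import least_squares
Y=lambda a:Rn.from_euler('y',a)
Zr=lambda a:Rn.from_euler('z',a)
def fk(q,p):
    r0,h,L1,a,L2,L6=p
    A=Zr(q[0]);X=A.apply([r0,0,h]);A=A*Y(q[1]);X=X+A.apply([0,0,L1]);A=A*Y(q[2]);X=X+A.apply([a,0,L2])
    A=A*Zr(q[3])*Y(q[4]);X=X+A.apply([0,0,L6]);return X,A*Zr(q[5])
DATA=[([-1.4244,.1303,1.4882,0,1.523,-.0854],[.1379,-.584,.2297]),([-.0173,-.265,1.522,-.0002,1.8832,1.37],[.45,.0434,.4201]),
([.2604,-.0038,1.2886,.0006,1.8597,1.6441],[.5142,.1902,.4178]),([.2193,.2049,1.2806,0,1.6577,.0385],[.6049,.1873,.2987]),
([.2598,-.0225,1.3245,-.0005,1.8387,1.648],[.5106,.1885,.4082]),([.6134,-.892,2.4969,-.3885,.901,2.1537],[.4273,.2304,.1959])]
def fit():
    f=lambda p:np.concatenate([fk(q,p)[0]-x for q,x in DATA]+[(p-[0,.3,.4,0,.4,.2])*1e-3])
    return least_squares(f,[0,.3,.4,0,.4,.25])
LO=np.array([-2.96,-.89,.02,-1.34,0,-2.66])+.03;HI=np.array([2.96,2.26,2.5,4.48,2.73,2.66])-.03
def ik(x,R,p,off,q0):
    f=lambda q:np.concatenate([(fk(q,p)[0]-x)*5,((fk(q,p)[1]*off).inv()*R).as_rotvec()])
    return least_squares(f,np.clip(q0,LO+.001,HI-.001),bounds=(LO,HI))
E
python3 - <<'E'
from h import *
np.set_printoptions(precision=4,suppress=True)
o=fit();p=o.x;print(p,np.abs(o.fun[:-6]).max())
s=robot.read_state();off=fk(s['q'],p)[1].inv()*Rn.from_rotvec(s['orientation']);print(off.as_rotvec())
yaw=10.7;c,sn=np.cos(np.radians(36)),np.sin(np.radians(36));y=np.radians(yaw)
F=np.array([np.cos(y),np.sin(y),0]);Z=np.array([0,0,1.]);nx=c*F-sn*Z;sl=sn*F+c*Z
mid=np.array([.4496,.1963,.069])
for w in (yaw,20):
  for t in (20,25,30,35,40,45):
    R=tool(w,t);tz=R.apply([0,0,1]);out=[]
    for a,b in((-.06,.025),(-.03,.025),(.004,.02),(.004,-.065)):
        q=ik(mid+nx*a-sl*b-tz*.011,R,p,off,s['q']);out.append((round(q.cost**.5,3),np.round(q.x[[1,2,3,4]],2)))
    print(w,t,out)
E
```

```text
[ 0.0127  0.1802  0.2869 -0.0175  0.5561  0.2241] 0.051695662670805026
[0.     0.     1.5708]
10.7 20 [(np.float64(0.056), array([-0.72,  2.47, -0.12,  1.12])), (np.float64(0.017), array([-0.65,  2.47, -0.12,  1.01])), (np.float64(0.0), array([-0.52,  2.41, -0.12,  0.92])), (np.float64(0.0), array([-0.38,  2.17, -0.1 ,  1.01]))]
10.7 25 [(np.float64(0.102), array([-0.71,  2.47, -0.16,  1.08])), (np.float64(0.063), array([-0.65,  2.47, -0.16,  0.98])), (np.float64(0.006), array([-0.59,  2.47, -0.16,  0.85])), (np.float64(0.0), array([-0.45,  2.24, -0.13,  0.93]))]
10.7 30 [(np.float64(0.147), array([-0.71,  2.47, -0.2 ,  1.05])), (np.float64(0.109), array([-0.65,  2.47, -0.21,  0.94])), (np.float64(0.052), array([-0.58,  2.47, -0.21,  0.81])), (np.float64(0.0), array([-0.52,  2.31, -0.18,  0.85]))]
10.7 35 [(np.float64(0.193), array([-0.71,  2.47, -0.26,  1.02])), (np.float64(0.154), array([-0.64,  2.47, -0.26,  0.91])), (np.float64(0.097), array([-0.57,  2.47, -0.27,  0.77])), (np.float64(0.0), array([-0.59,  2.38, -0.23,  0.77]))]
10.7 40 [(np.float64(0.238), array([-0.7 ,  2.47, -0
[... 1147 characters left out ...]
loat64(0.206), array([-0.72,  2.47, -0.1 ,  1.  ])), (np.float64(0.166), array([-0.65,  2.47, -0.09,  0.89])), (np.float64(0.108), array([-0.58,  2.47, -0.08,  0.75])), (np.float64(0.0), array([-0.6 ,  2.39, -0.05,  0.74]))]
20 40 [(np.float64(0.253), array([-0.71,  2.47, -0.13,  0.97])), (np.float64(0.214), array([-0.64,  2.47, -0.12,  0.85])), (np.float64(0.155), array([-0.57,  2.47, -0.11,  0.7 ])), (np.float64(0.0), array([-0.67,  2.47, -0.07,  0.65]))]
20 45 [(np.float64(0.301), array([-0.71,  2.47, -0.16,  0.93])), (np.float64(0.261), array([-0.63,  2.47, -0.15,  0.8 ])), (np.float64(0.201), array([-0.55,  2.47, -0.14,  0.65])), (np.float64(0.043), array([-0.67,  2.47, -0.08,  0.6 ]))]
```

```bash
python3 - <<'E'
from h import *
np.set_printoptions(precision=4,suppress=True)
def fk2(q,p):
    r0,h,L1,a,L2,L6,b=p
    A=Zr(q[0]);X=A.apply([r0,0,h]);A=A*Y(q[1]);X=X+A.apply([0,0,L1]);A=A*Y(q[2]);X=X+A.apply([a,0,L2])
    A=A*Zr(q[3])*Y(q[4]);X=X+A.apply([b,0,L6]);return X
for k in range(6):
    r=np.random.RandomState(k);p0=np.array([0,.3,.4,0,.4,.25,0])+r.randn(7)*.08
    f=lambda p:np.concatenate([fk2(q,p)-x for q,x in DATA]+[(p-[0,.3,.4,0,.4,.25,0])*1e-4])
    o=least_squares(f,p0);print(o.x,o.fun[:18].reshape(6,3).round(3).tolist())
    break
for drop in range(6):
    D=[x for i,x in enumerate(DATA) if i!=drop]
    f=lambda p:np.concatenate([fk2(q,p)-x for q,x in D]+[(p-[0,.3,.4,0,.4,.25,0])*1e-4])
    o=least_squares(f,p0);print(drop,o.x,abs(o.fun[:15]).max())
s=robot.read_state();print(s['q'],s['tool_pos'])
E
```

```text
[-0.0169  0.1828  0.2922 -0.0154  0.5688  0.2333 -0.0172] [[-0.049, -0.017, -0.002], [0.01, -0.051, 0.002], [0.007, -0.051, -0.001], [0.005, -0.051, 0.001], [0.01, -0.05, -0.001], [0.001, -0.009, 0.002]]
0 [-0.0298  0.1202  0.2987 -0.0616  0.5838  0.2257 -0.0283] 0.05134650761646342
1 [-0.0088  0.202   0.2723  0.0058  0.5671  0.2111 -0.0112] 0.051766800900641036
2 [-0.0155  0.1703  0.2888 -0.0268  0.5684  0.2287 -0.0163] 0.05170816693961172
3 [-0.0116  0.1882  0.2819 -0.0122  0.5656  0.2247 -0.0122] 0.051549212512339265
4 [-0.0164  0.1774  0.2911 -0.0206  0.5685  0.232  -0.0169] 0.05154844259004435
5 [ 0.0992 -0.4332  0.3606  0.0547  0.5546 -0.3862  0.0993] 0.05109187780749173
[ 0.615  -0.892   2.497  -0.389   0.9008  2.1548] [0.427 0.231 0.196]
```

```bash
cat >> h.py <<'E'
def fk(q,p):
    r0,h,L1,a,L2,L6,e=p
    A=Zr(q[0]);X=A.apply([r0,e,h]);A=A*Y(q[1]);X=X+A.apply([0,0,L1]);A=A*Y(q[2]);X=X+A.apply([a,0,L2])
    A=A*Zr(q[3])*Y(q[4]);X=X+A.apply([0,0,L6]);return X,A*Zr(q[5])
def fit():
    p0=np.array([0,.3,.4,0,.4,.25,.05])
    f=lambda p:np.concatenate([fk(q,p)[0]-x for q,x in DATA]+[(p-p0)*1e-3])
    return least_squares(f,p0)
OFF=Zr(np.pi/2)
E
python3 - <<'E'
from h import *
np.set_printoptions(precision=3,suppress=True,linewidth=200)
o=fit();p=o.x;print(p,np.abs(o.fun[:18]).max())
s=robot.read_state()
yaw=10.7;c,sn=np.cos(np.radians(36)),np.sin(np.radians(36));y=np.radians(yaw)
F=np.array([np.cos(y),np.sin(y),0]);Z=np.array([0,0,1.]);nx=c*F-sn*Z;sl=sn*F+c*Z
mid=np.array([.4496,.1963,.069])
for w in (0,yaw,20):
  for t in (20,25,30,35,40):
    R=tool(w,t);tz=R.apply([0,0,1]);out=[]
    for a,b in((-.06,.025),(-.03,.025),(.004,.025),(.004,-.065)):
        q=ik(mid+nx*a-sl*b-tz*.011,R,p,OFF,s['q']);out.append((round(q.cost**.5,3),q.x[1:5]))
    print(w,t,out)
E
```

```text
[-0.     0.318  0.369  0.061  0.554  0.366  0.051] 7.372251443066302e-05
0 20 [(np.float64(0.0), array([-0.617,  2.407, -0.176,  1.043])), (np.float64(0.0), array([-0.494,  2.364, -0.178,  0.961])), (np.float64(0.0), array([-0.359,  2.31 , -0.182,  0.878])), (np.float64(0.0), array([-0.301,  2.122, -0.155,  1.002]))]
0 25 [(np.float64(0.008), array([-0.691,  2.47 , -0.249,  1.001])), (np.float64(0.0), array([-0.577,  2.441, -0.252,  0.901])), (np.float64(0.0), array([-0.43 ,  2.386, -0.261,  0.807])), (np.float64(0.0), array([-0.372,  2.201, -0.218,  0.922]))]
0 30 [(np.float64(0.052), array([-0.67 ,  2.47 , -0.348,  0.987])), (np.float64(0.027), array([-0.594,  2.47 , -0.351,  0.871])), (np.float64(0.0), array([-0.495,  2.46 , -0.362,  0.74 ])), (np.float64(0.0), array([-0.439,  2.278, -0.297,  0.846]))]
0 35 [(np.float64(0.093), array([-0.638,  2.47 , -0.466,  0.979])), (np.float64(0.069), array([-0.563,  2.47 , -0.478,  0.861])), (np.float64(0.036), array([-0.476,  2.47 , -0.501,  0.722])), (np.float64(0.0), array([-0.499,  2.353, -0.396,  0.775]))]
0 40 [(np.float64(0.131), array
[... 2048 characters left out ...]
.988])), (np.float64(0.072), array([-0.635,  2.47 , -0.001,  0.871])), (np.float64(0.037), array([-0.54 ,  2.47 ,  0.028,  0.733])), (np.float64(0.0), array([-0.522,  2.334,  0.055,  0.808]))]
20 35 [(np.float64(0.154), array([-0.715,  2.47 , -0.054,  0.965])), (np.float64(0.127), array([-0.629,  2.47 , -0.03 ,  0.845])), (np.float64(0.092), array([-0.531,  2.47 ,  0.004,  0.703])), (np.float64(0.0), array([-0.612,  2.424,  0.076,  0.723]))]
20 40 [(np.float64(0.209), array([-0.708,  2.47 , -0.102,  0.94 ])), (np.float64(0.182), array([-0.621,  2.47 , -0.074,  0.817])), (np.float64(0.146), array([-0.52 ,  2.47 , -0.036,  0.67 ])), (np.float64(0.027), array([-0.655,  2.47 ,  0.082,  0.664]))]
```

```bash
cat >> h.py <<'E'
yaw=10.7;c_,s_=np.cos(np.radians(36)),np.sin(np.radians(36));F=np.array([np.cos(np.radians(yaw)),np.sin(np.radians(yaw)),0]);Zv=np.array([0,0,1.])
nx=c_*F-s_*Zv;sl=s_*F+c_*Zv;ly=np.array([-F[1],F[0],0]);mid=np.array([.4496,.1963,.069])
nys=lambda X:np.array([(X-mid)@nx,(X-mid)@ly,(X-mid)@sl])*1000
def at(n,yy,ss,t): # tcp pose with tips at lip coords (mm), tilt t
    R=tool(yaw,t);return mid+(nx*n+ly*yy+sl*ss)/1000-R.apply([0,0,robot.tips_ahead]),R
E
python3 - <<'E'
from h import *
np.set_printoptions(precision=4,suppress=True,linewidth=200)
f=np.load('w3.npz');d=f['d'];s=dict(tool_pos=f['pos'],orientation=f['ori'])
for uv in [(196,238),(203,238),(206,238),(212,238)]+[(310,v) for v in range(296,350,4)]+[(183,280),(530,260)]: print(uv,nys(world('wrist',uv,d,s)))
g=np.load('w1.npz');s1=dict(tool_pos=g['pos'],orientation=g['ori'])
for uv in [(199,200),(202,200),(221,236),(300,230),(300,236),(300,225),(300,216),(300,212),(300,208)]: print('w1',uv,nys(world('wrist',uv,g['d'],s1)))
p=fit().x;q=robot.read_state()['q']
for n,yy,ss,t in((-70,0,-32,20),(-30,0,-30,22),(6,0,-28,24),(6,0,-28,26),(6,0,0,30),(6,0,30,35),(6,0,55,38)):
    X,R=at(n,yy,ss,t);k=ik(X,R,p,OFF,q);print(t,k.cost**.5,k.x,X,delta(X,R))
E
```

```text
(196, 238) [  1.1936 105.4893  79.3754]
(203, 238) [  1.796  101.5531  79.0085]
(206, 238) [  7.8356 101.359   75.7929]
(212, 238) [12.628  98.9078 73.2142]
(310, 296) [13.4296 38.2971 27.8358]
(310, 300) [13.2051 38.3116 24.7014]
(310, 304) [13.3226 38.322  21.2831]
(310, 308) [11.6303 38.3551 19.2035]
(310, 312) [10.2025 38.385  16.9316]
(310, 316) [ 5.7669 38.4522 17.0411]
(310, 320) [ 1.8874 38.5122 16.7967]
(310, 324) [-2.4708 38.5778 17.0233]
(310, 328) [-6.3883 38.6377 16.9764]
(310, 332) [-9.7233 38.6902 16.5171]
(310, 336) [-11.7482  38.7265  14.9905]
(310, 340) [-13.9476  38.7648  13.644 ]
(310, 344) [-13.7634  38.7742  10.1937]
(310, 348) [-13.4943  38.7828   6.6233]
(183, 280) [  8.6236 119.6843  45.109 ]
(530, 260) [   6.6667 -101.187    58.2288]
w1 (199, 200) [  5.1281 103.12    80.1249]
w1 (202, 200) [  5.7258 100.3441  78.8598]
w1 (221, 236) [-10.9247  92.0423  15.0749]
w1 (300, 230) [-3.8032 -0.7924 16.4926]
w1 (300, 236) [-10.7243  -0.8296  14.8186]
w1 (300, 225) [ 2.2711 -0.7354 17.1728]
w1 (300, 216) [12.8868 -0.667  19.3732]
w1 (300, 212) [14.8279 -0.8705 26.7752
[... 539 characters left out ...]
096, -0.0077]))
26 2.365947399949681e-11 [ 0.3747 -0.497   2.4435 -0.1202  0.7518  1.8281] [0.4335 0.1933 0.0527] (array([-0.0957,  0.0362,  0.1073]), array([ 0.0222, -0.2746, -0.0073]))
30 1.8221008164567996e-12 [ 0.3788 -0.5483  2.4551 -0.1445  0.7243  1.8462] [0.449  0.1962 0.075 ] (array([-0.0691,  0.0362,  0.1012]), array([ 0.0224, -0.2048, -0.0065]))
35 0.0043081643083446525 [ 0.3869 -0.5982  2.47   -0.1837  0.6819  1.8793] [0.4655 0.1993 0.0988] (array([-0.0407,  0.0363,  0.0947]), array([ 0.0227, -0.1176, -0.0055]))
38 0.0021773652788318935 [ 0.3869 -0.6245  2.47   -0.2032  0.6553  1.8915] [0.4795 0.2019 0.1186] (array([-0.0169,  0.0363,  0.0893]), array([ 0.0228, -0.0652, -0.0049]))
```

{"fn": "move_arm", "kwargs": {
  "deltas": [-0.04, 0.013, 0.012, 0.007, -0.13, -0.003, 0.5, -0.08, 0.026, 0.023, 0.015, -0.26, -0.006, 0.5, -0.115, 0.038, 0.034, 0.022, -0.379, -0.0085, 0.5, -0.115, 0.038, 0.034, 0.022, -0.379, -0.0085, 0.5, -0.115, 0.038, 0.034, 0.022, -0.379, -0.0085, 0.5, -0.11, 0.0375, 0.055, 0.022, -0.36, -0.008, 0.5, -0.1046, 0.037, 0.073, 0.022, -0.3445, -0.008, 0.5, -0.1, 0.0365, 0.09, 0.022, -0.327, -0.008, 0.5, -0.0954, 0.0362, 0.1074, 0.022, -0.31, -0.0077, 0.5, -0.0954, 0.0362, 0.1074, 0.022, -0.31, -0.0077, 0.5]
}}

```text
t: 10.3
tool_pos: [0.4337, 0.1949, 0.0534]
orientation: [-3.021, -0.287, -0.644]
force: [-0.0, -0.3, -0.8]
opening: 0.0469
gripper_force: 0.0
```

```bash
python3 - <<'E'
from h import *
np.set_printoptions(precision=4,suppress=True,linewidth=200)
s,p,d=snap('wrist','w4.png');R=Rn.from_rotvec(s['orientation'])
print(s['t'],s['force'],s['q'],'tip nys',nys(s['tool_pos']+R.apply([0,0,.011])),R.as_matrix())
np.savez('w4',p=p,d=d,pos=s['tool_pos'],ori=s['orientation'])
for n,yy,ss,t in((6,0,-15,26),(6,0,0,28),(6,0,15,30),(6,0,30,31),(6,0,43,32)):
    X,R=at(n,yy,ss,t);print(t,ss,X,delta(X,R))
E
```

```text
10.3 [-0.0074 -0.2785 -0.8037] [ 0.3716 -0.4607  2.4079 -0.1051  0.7833  1.812 ] tip nys [  5.8671   1.5463 -27.4112] [[ 0.8967  0.1883  0.4006]
 [ 0.172  -0.9821  0.0766]
 [ 0.4078  0.0001 -0.9131]]
26 -15 [0.441  0.1947 0.0632] (array([ 0.0106,  0.0015, -0.0058]), array([-0.001 ,  0.0341,  0.0023]))
28 0 [0.4493 0.1962 0.0752] (array([ 0.0232,  0.0015, -0.0132]), array([-0.001 ,  0.069 ,  0.0023]))
30 15 [0.4576 0.1978 0.0871] (array([ 0.0358,  0.0015, -0.0207]), array([-0.0011,  0.1039,  0.0023]))
31 30 [0.4661 0.1994 0.0992] (array([ 0.0486,  0.0015, -0.0282]), array([-0.0011,  0.1214,  0.0022]))
32 43 [0.4735 0.2008 0.1096] (array([ 0.0597,  0.0016, -0.0346]), array([-0.0011,  0.1388,  0.0022]))
```

View pics/w4.png

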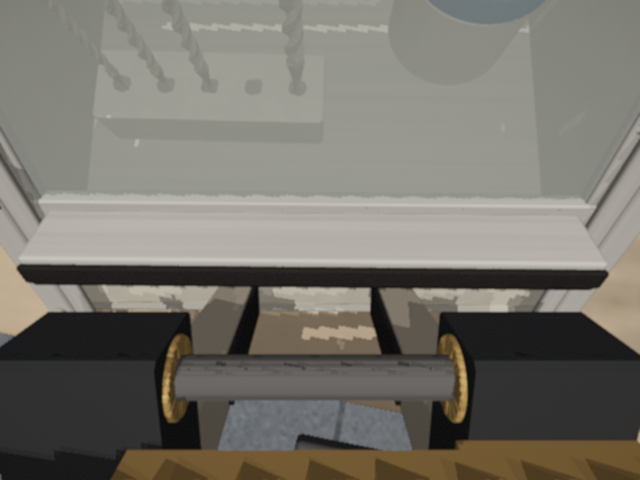

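{"fn": "move_arm", "kwargs": {
  "deltas": [0.005, 0.0015, -0.003, 0, 0.017, 0, 0.5, 0.0106, 0.0015, -0.006, 0, 0.034, 0, 0.5, 0.017, 0.0015, -0.0095, 0, 0.052, 0, 0.5, 0.0232, 0.0015, -0.0132, 0, 0.069, 0, 0.5, 0.0295, 0.0015, -0.017, 0, 0.087, 0, 0.5, 0.0358, 0.0015, -0.0207, 0, 0.104, 0, 0.5, 0.042, 0.0015, -0.0245, 0, 0.112, 0, 0.5, 0.0486, 0.0015, -0.0282, 0, 0.121, 0, 0.5, 0.0486, 0.0015, -0.0282, 0, 0.121, 0, 0.5]
}}

```text
t: 11.48
tool_pos: [0.4672, 0.199, 0.0998]
orientation: [-2.966, -0.28, -0.824]
force: [-1.0, -0.5, -0.4]
opening: 0.047
gripper_force: 0.0
```

```bash
cat > m.py <<'E'
from h import *
import sys
np.set_printoptions(precision=2,suppress=True,linewidth=200)
s=robot.read_state();R=Rn.from_rotvec(s['orientation']);print(s['t'],s['force'],'tip',nys(s['tool_pos']+R.apply([0,0,.011])),s['q'])
for c in ('wrist','scene'):
    s,p,d=snap(c,sys.argv[1]+c+'.png')
    np.savez(sys.argv[1]+c,p=p,d=d,pos=s['tool_pos'],ori=s['orientation'])
    for n in ['lip_end','arrow_tip']:
        for r in robot.recognise(c,n)[:1]: print(c,n,np.round(r['uv']),round(r['confidence'],2),nys(world(c,r['uv'],d,s)))
    if c=='wrist':
        m=robot.camera_model(c)
        vv,uu=np.mgrid[0:480:2,0:640:2];k=d[vv,uu]>0;uu,vv=uu[k],vv[k];z=d[vv,uu]
        C=np.linalg.inv(m['K'])@np.stack([uu,vv,np.ones(len(uu))])*z;T=np.array(m['tool_from_camera'])
        W=R.apply((T[:3,:3]@C).T+T[:3,3])+s['tool_pos']-mid
        N=np.stack([W@nx,W@ly,W@sl],1)*1000
        for y0 in(-85,-60,60,75,85):
            g=N[(abs(N[:,1]-y0)<6)&(N[:,0]>-9)&(N[:,0]<6)&(N[:,2]>5)&(N[:,2]<110)];print(y0,len(g),'lip top s',np.median(g[:,2]) if len(g) else None)
E
python3 m.py a
```

```text
11.475 [-1.01 -0.49 -0.44] tip [ 6.45 -0.59 31.14] [ 0.37 -0.54  2.41 -0.14  0.74  1.83]
wrist lip_end [311. 221.] 0.83 [12.37  0.96 66.97]
wrist arrow_tip [  6. 209.] 0.93 [  1.27 104.38  80.12]
-85 227 lip top s 63.10193468936219
-60 228 lip top s 63.23244183239246
60 229 lip top s 63.64444371717515
75 234 lip top s 63.65105009302778
85 230 lip top s 63.71583650892266
scene lip_end [298. 297.] 0.9 [12.72  2.43 67.19]
scene arrow_tip [280. 326.] 0.5 [ -2.73 113.6   78.43]
```

```bash
cat > arr.py <<'E'
from h import *
import sys
np.set_printoptions(precision=2,suppress=True,linewidth=200)
def arrow(fn,c,box):
    f=np.load(fn+'.npz');p,d=f['p'],f['d'];s=dict(tool_pos=f['pos'],orientation=f['ori']);u0,u1,v0,v1=box
    L=[]
    for v in range(v0,v1):
        for u in range(u0,u1):
            if p[v,u].max()<70 and d[v,u]>0: L.append(np.r_[nys(world(c,(u,v),d,s,z=d[v,u])),u,v])
    L=np.array(L);L=L[(abs(L[:,0]-3)<12)&(L[:,1]>94)&(L[:,1]<130)&(L[:,2]>60)&(L[:,2]<100)]
    print(fn,len(L));
    for y0 in range(96,126,3):
        g=L[(L[:,1]>=y0)&(L[:,1]<y0+3)]
        if len(g): print(y0,len(g),'n',np.median(g[:,0]),'s',g[:,2].min(),g[:,2].max(),'mid',(g[:,2].min()+g[:,2].max())/2,'px',g[:,3:].mean(0))
arrow('w3','wrist',(150,215,215,260));arrow('w1','wrist',(170,210,190,212));arrow('awrist','wrist',(0,40,170,250))
E
python3 arr.py; python3 -c "
import cv2
a=cv2.imread('pics/awrist.png')[150:300,0:200];cv2.imwrite('pics/c4.png',cv2.resize(a,(800,600),interpolation=cv2.INTER_CUBIC))"
```

```text
w3 669
99 17 n 1.6906342348698786 s 75.19073203224619 80.40350804780242 mid 77.79712004002431 px [203.71 237.24]
102 44 n 1.5126113299801676 s 73.99877289939427 82.21387438113673 mid 78.1063236402655 px [199.34 237.39]
105 69 n 1.4781674576418955 s 73.10567039934281 84.19211858857842 mid 78.64889449396063 px [194.13 236.94]
108 99 n 1.1629607112503557 s 71.69211012345484 85.74023764629194 mid 78.7161738848734 px [188.9  237.15]
111 122 n -0.06649439391809146 s 68.83884018221731 86.59355097861408 mid 77.7161955804157 px [183.67 237.76]
114 117 n -0.007848628762434815 s 60.92947133934083 86.22713069458327 mid 73.57830101696204 px [178.36 237.86]
117 46 n 0.4363676585238656 s 60.98833546657569 86.6415881981923 mid 73.814961832384 px [173.67 234.63]
120 39 n 0.6793739085236375 s 82.64374367180147 86.52055228364337 mid 84.58214797772243 px [167.   230.05]
123 54 n 0.34173227828020736 s 80.1368270044499 86.34749121386004 mid 83.24215910915497 px [161.74 231.8 ]
w1 133
99 3 n 4.334561519979992 s 79.05976632133793 79.93307115195469 mid 79.49641873664632 px [200.67 201.  ]
102 10 n 3.22093648
[... 880 characters left out ...]
9736 89.64446324849433 mid 83.87949449219585 px [ 19.2  208.47]
102 168 n 1.7813965615937686 s 76.37341915220387 82.24025862203226 mid 79.30683888711806 px [ 10.64 207.72]
105 157 n 1.5549631995146571 s 73.06569266125129 82.9545749389395 mid 78.01013380009539 px [  3.62 209.2 ]
108 26 n 2.313485436978648 s 60.950403034319876 81.40862604186914 mid 71.17951453809451 px [  6.23 223.58]
111 9 n 7.489234585454556 s 60.717702205156144 70.72894877141499 mid 65.72332548828557 px [ 13.22 235.56]
114 21 n 7.615537968222546 s 60.199447768990034 69.52445591474995 mid 64.86195184187 px [  8.1  238.86]
117 9 n 7.478973848078476 s 61.09617853440499 62.25015333637355 mid 61.67316593538927 px [  1.78 239.56]
```

View pics/c4.png

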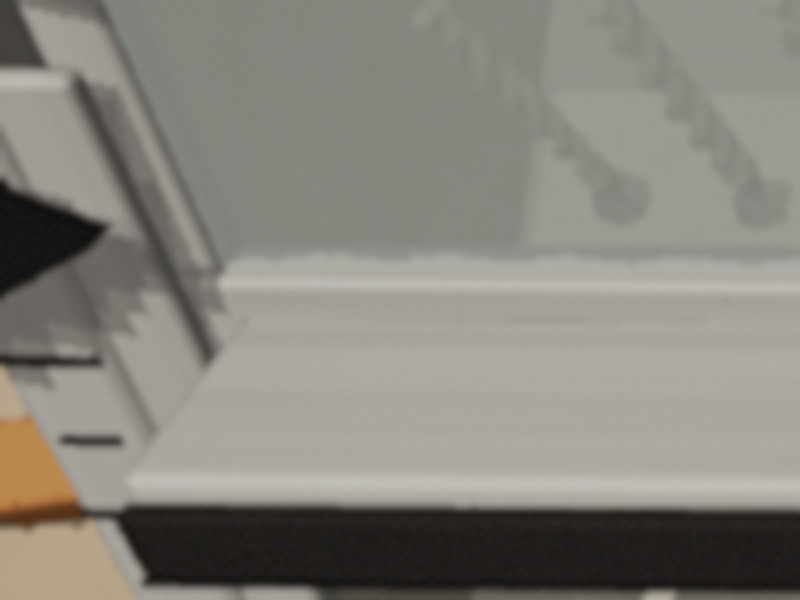

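```bash
python3 - <<'E'
from h import *
np.set_printoptions(precision=2,suppress=True)
f=np.load('awrist.npz');d=f['d'];s=dict(tool_pos=f['pos'],orientation=f['ori'])
for uv in [(10,207),(16,207),(20,207),(22,207),(24,207)]: print(nys(world('wrist',uv,d,s,z=d[uv[1],uv[0]])))
for n,yy,ss,t in((6,0,31,31),(6,0,40,31.5),(6,0,49,32)):
    X,R=at(n,yy,ss,t);print(t,ss,X,np.array(delta(X,R)).round(4).tolist())
E
```

```text
[  1.94 103.45  80.31]
[  2.08 101.52  80.22]
[  3.03 100.94  79.57]
[  3.85 100.94  79.  ]
[  3.56 100.    79.21]
31 31 [0.47 0.2  0.1 ] [[0.0011, -0.0006, -0.0009], [-0.0009, 0.0008, 0.0013]]
31.5 40 [0.47 0.2  0.11] [[0.0092, -0.0006, -0.0044], [-0.0009, 0.0095, 0.0013]]
32 49 [0.48 0.2  0.11] [[0.0174, -0.0006, -0.0079], [-0.0009, 0.0183, 0.0013]]
```

{"fn": "move_arm", "kwargs": {
  "deltas": [0.0045, 0, -0.002, 0, 0.005, 0, 0.5, 0.009, 0, -0.004, 0, 0.009, 0, 0.5, 0.0135, 0, -0.006, 0, 0.014, 0, 0.5, 0.018, 0, -0.008, 0, 0.018, 0, 0.5, 0.018, 0, -0.008, 0, 0.018, 0, 0.5]
}}

```text
t: 12.4
tool_pos: [0.4779, 0.201, 0.1154]
orientation: [-2.958, -0.279, -0.849]
force: [-0.6, -0.3, -0.3]
opening: 0.0466
gripper_force: 0.3
```

```bash
python3 m.py b; python3 - <<'E'
from h import *
a=cv2.imread('pics/bwrist.png')[150:350,0:266];b=cv2.imread('pics/bscene.png')[280:355,250:350]
cv2.imwrite('pics/c5.png',cv2.hconcat([cv2.resize(a,(400,300),interpolation=2),cv2.resize(b,(400,300),interpolation=2)]))
E
```

```text
12.4 [-0.57 -0.28 -0.28] tip [ 6.15 -0.63 50.29] [ 0.37 -0.54  2.38 -0.14  0.75  1.82]
wrist lip_end [309. 249.] 0.69 [ 0.58  1.67 81.43]
wrist arrow_tip [ 14. 249.] 0.72 [  0.83 109.62  80.96]
-85 219 lip top s 81.53422339361391
-60 222 lip top s 81.5869149635064
60 218 lip top s 82.04836843951094
75 220 lip top s 82.07748195140947
85 224 lip top s 82.12878527528787
scene lip_end [294. 295.] 0.92 [ 8.92 12.72 83.04]
```

View pics/c5.png

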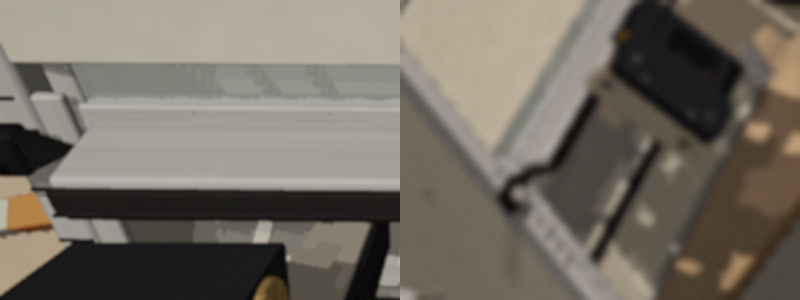

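```bash
python3 - <<'E'
from h import *
np.set_printoptions(precision=2,suppress=True,linewidth=220)
f=np.load('bwrist.npz');d=f['d'];p=f['p'];s=dict(tool_pos=f['pos'],orientation=f['ori'])
for u in (20,28,34,38,41,44,47):
    for v in (244,247,250,253,256): print((u,v),p[v,u].max(),nys(world('wrist',(u,v),d,s,z=d[v,u])),end=' ')
    print()
E
```

```text
(20, 244) 18 [  0.15 106.06  83.8 ] (20, 247) 18 [  0.46 106.91  82.16] (20, 250) 20 [  1.09 108.05  80.23] (20, 253) 21 [  1.58 109.08  78.38] (20, 256) 20 [  0.99 109.15  77.42] 
(28, 244) 17 [  3.24 105.81  81.34] (28, 247) 19 [  1.89 105.22  81.01] (28, 250) 18 [  1.49 105.45  79.91] (28, 253) 20 [  0.89 105.5   78.97] (28, 256) 18 [  1.48 106.6   77.02] 
(34, 244) 16 [  3.73 103.99  80.96] (34, 247) 21 [  2.   103.1   80.92] (34, 250) 18 [  0.36 102.28  80.84] (34, 253) 22 [  0.95 103.34  78.92] (34, 256) 20 [  0.48 103.5   77.87] 
(38, 244) 30 [  4.7  103.3   80.19] (38, 247) 17 [  3.03 102.47  80.1 ] (38, 250) 18 [  1.48 101.74  79.92] (38, 253) 19 [  0.77 101.7   79.08] (38, 256) 56 [  7.99 108.35  71.53] 
(41, 244) 76 [  3.77 101.41  80.93] (41, 247) 20 [  3.76 101.96  79.5 ] (41, 250) 17 [  2.46 101.44  79.12] (41, 253) 23 [  0.89 100.7   78.97] (41, 256) 108 [  8.48 107.57  71.12] 
(44, 244) 123 [  5.5  101.69  79.56] (44, 247) 20 [  4.01 101.04  79.31] (44, 250) 23 [  2.62 100.45  78.99] (44, 253) 107 [  8.54 105.85  72.61] (44, 256) 160 [-5.2  95.12 82.67] 
(47, 244) 144 [  7.8  102.39  77.73] (47, 247) 46 [  4.2  100.06  79.15] (47, 250) 128 [-1.   96.41 81.97] (47, 253) 163 [-3.61 94.83 82.73] (47, 256) 162 [-4.57 94.57 82.14]
```

{"fn": "move_arm", "kwargs": {
  "deltas": [0.0013, 0, -0.0006, 0, 0, 0, 0.5, 0.0026, 0, -0.0012, 0, 0, 0, 0.5, 0.0026, 0, -0.0012, 0, 0, 0, 0.5]
}}

```text
t: 13.08
tool_pos: [0.4785, 0.2011, 0.1165]
orientation: [-2.959, -0.279, -0.846]
force: [-0.3, 0.5, -2.7]
opening: 0.0467
gripper_force: 1.1
```

```bash
python3 m.py c; python3 - <<'E'
from h import *
np.set_printoptions(precision=4,suppress=True,linewidth=220)
p=fit().x;q=robot.read_state()['q']
for n,yy,ss,t in((6,0,40,30),(-30,0,40,28),(-80,0,43,25),(-100,0,70,25),(-130,0,80,25)):
    X,R=at(n,yy,ss,t);k=ik(X,R,p,OFF,q);print(t,k.cost**.5,k.x,X,delta(X,R))
E
```

```text
13.075 [-0.27  0.5  -2.7 ] tip [ 5.99 -0.68 51.48] [ 0.36 -0.54  2.38 -0.14  0.75  1.82]
wrist lip_end [310. 249.] 0.63 [-0.13  1.03 83.04]
wrist arrow_tip [ 15. 252.] 0.91 [  0.93 110.16  80.71]
-85 221 lip top s 82.57331598913653
-60 223 lip top s 82.62121831320376
60 218 lip top s 83.08061226301136
75 220 lip top s 83.0993495441434
85 221 lip top s 83.13566097051681
scene lip_end [293. 293.] 0.97 [ 9.86 10.62 85.85]
scene arrow_tip [279. 329.] 0.45 [ -4.  122.7  78.4]
30 9.133149053655274e-10 [ 0.3653 -0.5144  2.3701 -0.1275  0.7733  1.8173] [0.4721 0.2005 0.1074] (array([-0.0106, -0.0007,  0.0045]), array([-0.0007, -0.0338,  0.0012]))
28 2.554793329180788e-11 [ 0.3752 -0.6268  2.3871 -0.1122  0.9031  1.8073] [0.4438 0.1952 0.1287] (array([-0.0237, -0.0007, -0.0289]), array([-0.0007, -0.0687,  0.0013]))
25 5.484342703484855e-13 [ 0.3885 -0.7568  2.3855 -0.0959  1.0863  1.7989] [0.4063 0.1881 0.1608] (array([-0.0392, -0.0008, -0.0763]), array([-0.0006, -0.121 ,  0.0013]))
25 4.64531860214037e-11 [ 0.3887 -0.7775  2.3357 -0.0928  1.1565  1.7917] [0.406  0.1881 0.1944] (array([-0.0217, -0.0008, -0.105 ]), array([-0.0006, -0.121 ,  0.0013]))
25 1.7825524871896852e-08 [ 0.402  -0.8564  2.3301 -0.0955  1.2418  1.7974] [0.3879 0.1846 0.2201] (array([-0.0237, -0.0008, -0.1365]), array([-0.0006, -0.121 ,  0.0013]))
```

{"fn": "move_arm", "kwargs": {
  "deltas": [0.001, 0, -0.0005, 0, 0, 0, 0.5, 0.002, 0, -0.001, 0, 0, 0, 0.5, 0.002, 0, -0.001, 0, 0, 0, 0.5]
}}

```text
t: 13.75
tool_pos: [0.4802, 0.2014, 0.1191]
orientation: [-2.958, -0.279, -0.848]
force: [-0.3, -0.8, -1.3]
opening: 0.0468
gripper_force: 0.8
```

```bash
python3 m.py e | head -8; python3 - <<'E'
from h import *
np.set_printoptions(precision=2,suppress=True,linewidth=220)
f=np.load('ewrist.npz');d=f['d'];p=f['p'];s=dict(tool_pos=f['pos'],orientation=f['ori'])
L=np.array([np.r_[nys(world('wrist',(u,v),d,s,z=d[v,u])),u,v] for v in range(235,275) for u in range(10,55) if p[v,u].max()<40 and d[v,u]>0])
L=L[(L[:,1]<112)&(L[:,2]>70)&(L[:,0]>-2)&(L[:,0]<2.2)]
for y0 in range(99,112): 
    g=L[abs(L[:,1]-y0)<.8]
    if len(g): print(y0,len(g),g[:,2].min(),g[:,2].max(),g[:,3:].mean(0))
im=p[:,:,::-1][180:330,0:200];cv2.imwrite('pics/c6.png',cv2.resize(im,(800,600),interpolation=2))
E
```

```text
13.75 [-0.27 -0.81 -1.3 ] tip [ 5.83 -0.66 54.66] [ 0.36 -0.53  2.37 -0.14  0.76  1.82]
wrist lip_end [309. 254.] 0.69 [-2.81  1.49 86.02]
wrist arrow_tip [ 16. 256.] 0.88 [  0.73 110.57  81.73]
-85 221 lip top s 85.6923112189145
-60 225 lip top s 85.75946218868236
60 229 lip top s 86.14723896652016
75 227 lip top s 86.29372681985012
85 221 lip top s 86.33620750939875
102 4 80.68884180993903 81.36275978688549 [ 39.  256.5]
103 17 79.68437628957261 81.53692644580269 [ 37.18 257.06]
104 29 78.62565597417748 82.14681070626969 [ 35.38 257.41]
105 39 77.61613884726785 83.1485235687902 [ 32.97 257.36]
106 53 76.39720484038243 83.58367398264721 [ 30.58 257.68]
107 61 75.97656694892225 83.8373580901178 [ 28.41 258.59]
108 76 74.55078923096282 84.00397618443911 [ 26.36 259.42]
109 80 74.46311281964913 85.15868319676662 [ 23.6  259.39]
110 138 73.70602548658142 85.91432741967317 [ 19.99 259.59]
111 176 72.82398429428288 86.39824565288171 [ 17.19 260.42]
```

View pics/c6.png

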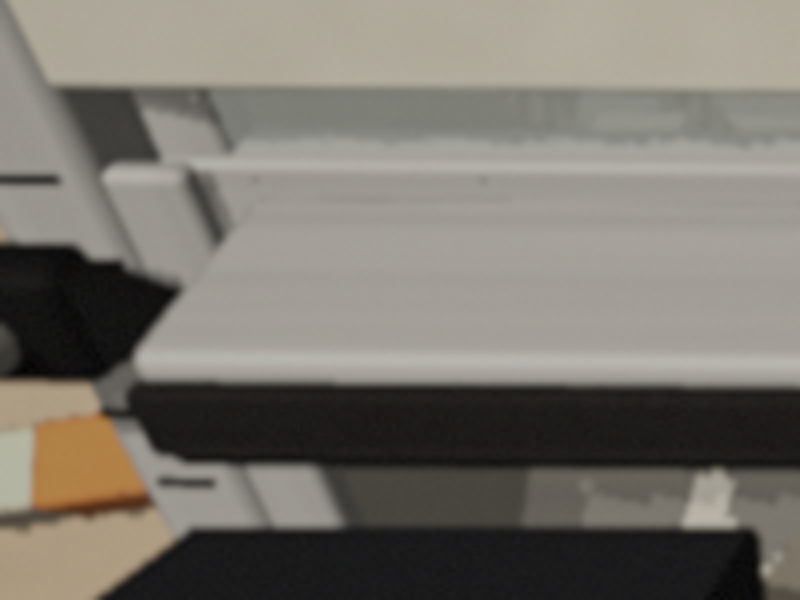

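{"fn": "move_arm", "kwargs": {
  "deltas": [-0.008, 0, 0.0035, 0, 0, 0, 0.5, -0.016, 0, 0.007, 0, -0.017, 0, 0.5, -0.018, 0, 0.006, 0, -0.034, 0, 0.5, -0.024, 0, -0.012, 0, -0.05, 0, 0.5, -0.03, 0, -0.03, 0, -0.069, 0, 0.5, -0.036, 0, -0.05, 0, -0.095, 0, 0.5, -0.042, 0, -0.075, 0, -0.121, 0, 0.5, -0.035, 0, -0.1, 0, -0.121, 0, 0.5, -0.026, 0, -0.125, 0, -0.121, 0, 0.5, -0.026, 0, -0.135, 0, -0.121, 0, 0.5, -0.026, 0, -0.135, 0, -0.121, 0, 0.5]
}}

```text
t: 15.42
tool_pos: [0.3882, 0.1841, 0.22]
orientation: [-3.014, -0.285, -0.67]
force: [0.3, 0.9, -0.2]
opening: 0.0467
gripper_force: 0.0
```

```bash
python3 m.py g; python3 - <<'E'
from h import *
p=np.load('gwrist.npz')['p'];cv2.imwrite('pics/c7.png',p[:,:,::-1])
E
```

```text
15.425 [ 0.31  0.88 -0.17] tip [-129.76   -0.63   80.1 ] [ 0.4  -0.86  2.33 -0.09  1.24  1.79]
wrist lip_end [313. 127.] 0.89 [-1.37  0.48 85.97]
wrist arrow_tip [128. 131.] 0.72 [ -1.28 117.45  82.9 ]
-85 59 lip top s 85.89143604370422
-60 57 lip top s 85.92104326125454
60 62 lip top s 86.43476430594049
75 59 lip top s 86.47635254867237
85 62 lip top s 86.5142220599746
scene lip_end [294. 291.] 0.66 [ 7.8   5.22 87.39]
```

View pics/c7.png

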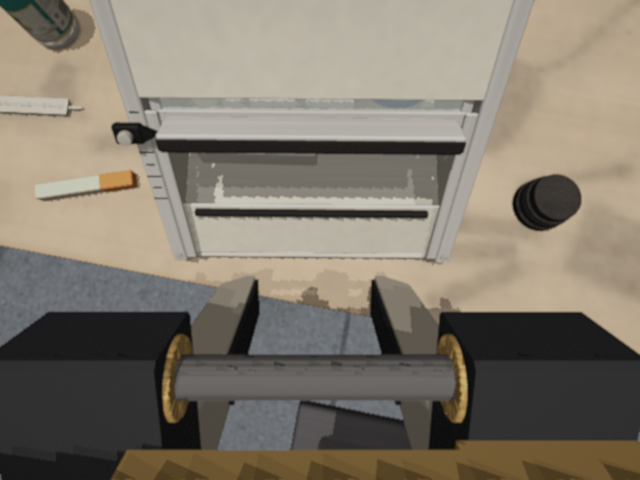

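```bash
python3 - <<'E'
from h import *
np.set_printoptions(precision=2,suppress=True,linewidth=220)
f=np.load('gwrist.npz');d=f['d'];p=f['p'];s=dict(tool_pos=f['pos'],orientation=f['ori'])
def prof(p,d,s,box):
    u0,u1,v0,v1=box
    L=np.array([np.r_[nys(world('wrist',(u,v),d,s,z=d[v,u])),u,v] for v in range(v0,v1) for u in range(u0,u1) if p[v,u].max()<60 and d[v,u]>0])
    L=L[(L[:,1]<125)&(L[:,2]>68)&(L[:,0]>-4)&(L[:,0]<6)]
    for y0 in range(99,124,2):
        g=L[abs(L[:,1]-y0)<1]
        if len(g): print(y0,len(g),g[:,2].min(),g[:,2].max(),(g[:,2].min()+g[:,2].max())/2,np.median(g[:,0]))
prof(p,d,s,(105,165,115,152))
for v in range(118,156,3): print(v,nys(world('wrist',(180,v),d,s)),p[v,180].max())
print('w3');f=np.load('w3.npz');prof(f['p'],f['d'],dict(tool_pos=f['pos'],orientation=f['ori']),(150,215,215,260))
E
```

```text
101 1 80.34468795713974 80.34468795713974 80.34468795713974 1.9852997711847449
103 18 77.45841524233364 81.49330711662637 79.47586117948 1.6708201403422462
105 30 76.04154548076147 82.20392423802598 79.12273485939372 1.497960852157531
107 44 75.06245812685106 83.8339849398373 79.44822153334417 1.6964600831939955
109 48 73.99592670323624 85.05911908423305 79.52752289373464 1.6270430695291984
111 80 73.65655170802246 86.15581705835287 79.90618438318766 0.7776053126905242
113 60 72.78332919122332 85.80119800941843 79.29226360032087 0.11552591283535496
115 62 73.36494650397476 86.56826473877243 79.96660562137359 0.3974205283767453
117 39 73.88732891718094 86.93954190223305 80.41343540970699 0.22439447007124433
119 15 82.87835353203802 86.14822790156613 84.51329071680208 0.9856778578147523
121 24 82.50127162895197 86.30907414788754 84.40517288841976 0.94623074119987
123 19 82.84746386953003 86.5585165782341 84.70299022388207 0.9348747675507875
118 [ 8.4  85.95 86.73] 178
121 [ 5.01 85.23 86.5 ] 183
124 [ 0.59 84.14 86.9 ] 182
127 [-2.73 83.43 86.72] 180
130 [-6.47 82.56 86.81] 182
133 [-9
[... 569 characters left out ...]
895199 84.14590959317482 79.51271469134736 1.241690515140345
109 56 74.46138036472253 84.60878884792409 79.53508460632331 1.1912915799994908
111 83 72.8846698743917 85.90734274297961 79.39600630868566 0.3564869539966863
113 75 72.47219074215134 86.5474197980843 79.50980527011782 -0.28980171160606627
115 77 72.5403336266372 86.18104280535098 79.36068821599409 -0.12359664913576761
117 52 73.27034322379414 86.59555783326033 79.93295052852724 0.09730423426505348
119 21 82.20789269784764 86.313191513245 84.26054210554632 0.3084498227925553
121 26 83.21678260324806 86.30522892670693 84.7610057649775 0.41548841131592584
123 27 82.59780221949232 86.47459726893338 84.53619974421285 0.5680067113652666
```

```bash
python3 -c "
from plant import robot
print(robot.close_job())"
```

```text
the job is handed in; nothing more can be done
None
```

The extractor is on: I pressed the paddle down to its stop with the window still down. I then pushed the window up from beneath its lip, and it stands with the middle of the lip's end about 1 mm above the arrow. The arrow hasn't shifted, I moved none of the loose things, and I handed the job in at about 15.5 s with the arm clear.

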